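# Row up filter modules and hold them pressed for clamping

## Robot

A 6-joint arm with a two-finger parallel gripper is mounted at the origin on the work surface. World frame = base frame: x ahead of the robot, y to its left, z up, the work surface at z = 0. Lengths are in m, angles in rad, forces in N, time in s.
With the tool pointing down it reaches from about 0.4 to 0.825 m from the base axis. Payload 7 kg.
Tool frame: the origin (TCP) lies at the very end of the fingers, on their centre line; the grasp point (between the pads) lies 19 mm behind it; z points along the fingers, y is the direction in which the jaws open and shut (so a half turn about z gives the same grasp; the last joint's range is limited). The gripper opens to 88 mm and grips with 3 to 60 N. Pads are 19 mm wide; open, the fingers measure 130 mm over their backs; the gripper's body (78 mm by 193 mm) begins 47 mm behind the grasp point.
Start: joints at [-0.82, 0.359, 0.012, 0, -1.224, -0.288], TCP at [0.301, -0.604, 0.227] pointing down, gripper open.
Joint ranges: [-3.07, 3.07], [-1.43, 2.12], [-1.02, 1.25], [-3.03, 1.67], [-3.05, -0], [-3.03, 3.03]. Speed limits (rad/s): [2.39, 2.39, 3.01, 3.14, 3.14, 3.14].

## Interface

Orientations are given as a unit quaternion [w, x, y, z].
In Python, from bench import ctrl, cams, sign_off gives the robot as it stands. The module is installed in compiled form; this text tells all that it offers.
- The arm moves only by the shell command python3 -m handwheel 'ROWS' [FORCE]. ROWS is JSON, a list of rows, each a list of 5 numbers: the opening, from 0 (shut) to 1 (fully open), then the shift along the tool's x, y, z in cm, then the turn about the tool's z in rad. A call has 1 to 20 rows; each row is the pose to reach, as a shift and turn from the pose measured when the call began, along the tool's axes at that moment; what a row does not reach only later rows make up. A row lasts 1/10 s, in which the tool goes at most 50 mm and 8.59 degrees, less where a joint would pass 70% of its speed; a pose out of reach is approached as far as the arm can. A call with a gripper value outside its range is refused whole. The fingers move at their own pace and stop on an object; FORCE is the grip in N (left out, the last holds). Time passes only in rows, so rows that repeat a pose let the fingers close. It gives the time, the measured TCP pose, the force and the opening at its end, in the units of the state.
- ctrl.observe(): the state, without advancing time (a new reading comes with each control period).
- cams.get_image(name): name is "side" or "top"; returns the picture (384x512x3 uint8, blue, green, red); there is no depth.
- cams.camera_params(name): a dict with "fx", "fy", "cx", "cy" (pixels), "k1" (the pictures are not rectified: a ray, as slopes to the right and down, at radius r is drawn at 1 + k1 r^2 times it, then the intrinsics apply), "rvec" (rotation vector, rad) and "tvec" (3), from world to camera coordinates, as OpenCV has them. Camera axes: x right, y down, z forward; pixel columns grow to the right and rows downward; lengths in m; the calibration is good to about 2 mm. A picture is of the moment at which its call begins. camera_params takes no time and is no camera call.
- sign_off(): hands the job in, once; it reports no verdict.
The state is a dict: "time": time; "joint_positions": joint angles; "joint_vel": joint speeds; "tau": joint torques, N m; "eef_pos": TCP position; "ee_rot": TCP orientation; "ft_force": force on the tool from outside, world axes, zero at the start; "moment": the same for the moment, N m; "opening": finger opening in m.
Only numpy, scipy, OpenCV 4.12 (cv2) and the standard library are available. Lean on these libraries where they do the work, as an engineer would, in place of code of your own. Each camera call takes 0.05 s, during which the arm holds its last target.

## Task

Stand the green filter module in the rail's channel next to the blue one, and then the amber one beyond the green, farthest from the stop, all upright and square to the channel with their broad way across it like the blue one. Then, with the fingers on the amber module, press the row up face to face against the sprung stop until its pointer is in the green zone, never reaching the red, and finish while still holding it there steadily so that a colleague can tighten the clamp screws. Leave the slide box, bottle, screwdriver and dish alone.

Things in the scene. Friction and masses are not known exactly. Their poses are not given: they have to be found in the camera images.
- rail: Fixed aluminium rail. Origin: centre of the underside of its base plate, 90 (x) x 340 (y) x 10 mm; yaw within 0.3 rad. An open-topped channel runs along its y at x = 0, 44 mm wide; floor 10 mm above the origin; walls 4 mm thick, tops 22 mm above the origin, from y = -165 (open end) to +105 mm. The sprung stop closes the +y end. All of the rail is lower than a module's top.
- housing_top (a point): Middle of the top of the stop's grey housing, which is fixed on the rail: 60 (x) x 40 (y) mm, rail y = 125 to 165 mm, top 55 mm above the rail's origin. Two steel rods run from the stop into it.
- green_zone (a point): Middle of the green zone on the white scale that lies beside the channel on the rail's +x side, 70 mm along the rail's y, 19 mm above the rail's origin. A thin black pointer on the stop, level with its face, runs over the scale: green is 12 to 28 mm of stop travel, red begins at 34 mm.
- stop (a joint): Travel in m of the sprung stop along the rail's +y: 0 at rest, grows as the row is pushed against it, up to 0.040. Its spring pushes back 0.4 N per mm (about 5 N at the start of the green zone, 8 N in its middle, 11 N at its end) and returns it to 0 when let go. Green zone 0.012 to 0.028, red from 0.034.
- stop_face (a point): Foot of the face that the row is pressed against, a grey pad 38 mm wide and 42 mm tall: middle of the face's width, 1 mm below its lower edge, level with the channel floor. Moves with the stop; axes as the rail's. At rest it lies at x = 0, y = +50 mm, z = 10 mm in the rail's frame and the row lies on its -y side.
- blue_module: Upright filter module, a black block, top blue, with a round blue window on two faces: 36 mm along its own x, 32 mm along its own y, 60 mm tall, about 0.16 kg (varies). Origin: centre of its underside, z up. Both x faces are alike, so a half turn makes no difference. It already stands loosely in the channel, its x across the channel, 6 to 34 mm short of the stop.
- green_module: Upright filter module, a black block, top green, with a round green window on two faces: 36 mm along its own x, 32 mm along its own y, 60 mm tall, about 0.16 kg (varies). Origin: centre of its underside, z up. Both x faces are alike, so a half turn makes no difference. Starts standing on the bench between the robot and the rail.
- amber_module: Upright filter module, a black block, top amber (orange), with a round amber window on two faces: 36 mm along its own x, 32 mm along its own y, 60 mm tall, about 0.16 kg (varies). Origin: centre of its underside, z up. Both x faces are alike, so a half turn makes no difference. Starts standing on the bench between the robot and the rail.
- slide_box: Bystander: pale blue slide box, 85 x 110 x 34 mm, on the right of the work. Origin: centre of its underside.
- dropper_bottle: Bystander: amber glass bottle with a black cap, 40 mm across, 75 mm tall, on the left of the work. Origin: centre of its underside.
- screwdriver: Bystander: screwdriver about 170 mm long lying beyond the rail, along its own x. Origin: under its middle.
- screw_dish: Bystander: shallow steel dish, 70 mm across, 18 mm tall, left of the rail. Origin: centre of its underside.
There are look-alikes about, which are no part of the job. Leave any pink or turquoise look-alike of the green_module alone.

How it is judged:
By the outcome, as a careful person would: the job done as asked, in the order asked, and still so for the second after the job is handed in, while the arm keeps its last pose, push and grip.
It also fails if it takes over 64 s, if anything falls off the work surface, if the arm or the gripper's body presses on something with over 40 N, if the wrist force passes 120 N, or if a joint passes its speed limit or range.

## Working session

There is one attempt and no reset: what is moved stays moved. The work goes in short steps, Python scripts to look and compute and a shell command to move; the robot and the scene stay as the last step left them, time stands still between calls to the robot, and variables do not carry over. Pictures are saved under pics/ and viewed, and the job is handed in when it is done.

```bash
mkdir -p pics; cat > h.py <<'E'
import numpy as np, cv2
from bench import ctrl, cams, sign_off
def K(n):
    p=cams.camera_params(n); R=cv2.Rodrigues(np.array(p["rvec"],float))[0]; return p,R,np.array(p["tvec"],float).ravel()
def ray(n,u,v):
    p,R,t=K(n); D=np.array([p["k1"],0,0,0,0.]); M=np.array([[p["fx"],0,p["cx"]],[0,p["fy"],p["cy"]],[0,0,1.]])
    q=cv2.undistortPoints(np.array([[[u,v]]],float),M,D)[0,0]
    return -R.T@t, R.T@np.array([q[0],q[1],1])
def onz(n,u,v,z):
    c,d=ray(n,u,v); return c+d*(z-c[2])/d[2]
def proj(n,P):
    p,R,t=K(n); D=np.array([p["k1"],0,0,0,0.]); M=np.array([[p["fx"],0,p["cx"]],[0,p["fy"],p["cy"]],[0,0,1.]])
    return cv2.projectPoints(np.array(P,float).reshape(-1,3),cv2.Rodrigues(R)[0],t,M,D)[0].reshape(-1,2)
def snap(n,f):
    im=cams.get_image(n); cv2.imwrite('pics/'+f+'.png',im); return im
E
python3 - <<'E'
from h import *
s=ctrl.observe(); print(s)
for n in("top","side"):
    snap(n,n+'0'); p,R,t=K(n); print(p, -R.T@t)
E
```

```text
{'time': 0.0, 'joint_positions': array([-8.19882229e-01,  3.59385958e-01,  1.10693690e-02, -3.71923336e-04,
       -1.22407294e+00, -2.88079930e-01]), 'joint_vel': array([-0.00170685, -0.00057807, -0.0015058 , -0.00042516, -0.00052477,
        0.0004285 ]), 'tau': array([-1.03990391e-05, -5.82719350e+01,  2.93053436e+01,  6.99719712e+00,
        6.72708979e-03, -2.02061574e-04]), 'eef_pos': array([ 0.30113735, -0.60356802,  0.22562392]), 'ee_rot': array([-2.43689748e-04, -2.29295340e-01,  9.73356554e-01,  7.78304832e-04]), 'ft_force': array([-0.51261499, -0.26939921, -0.46388619]), 'moment': array([-0.05273398,  0.02689673,  0.02325514]), 'opening': 0.08754114320201038}
{'fx': 433.10095439480034, 'fy': 433.10095439480034, 'cx': 254.52027074572058, 'cy': 197.24803744136187, 'k1': -0.055700760049986676, 'rvec': array([ 2.14282189, -2.1847236 ,  0.13585018]), 'tvec': array([0.00186975, 0.62309616, 1.09377971])} [ 4.89812963e-01 -7.23829107e-04  1.15960731e+00]
{'fx': 356.1232405226536, 'fy': 356.1232405226536, 'cx': 255.26913755612003, 'cy': 185.6990394549676, 'k1': -0.0076008547695872175, 'rvec': array([ 0.87205394, -2.46730207,  1.1166512 ]), 'tvec': array([0.479929  , 0.28865921, 0.72570241])} [0.13318418 0.57420611 0.70203225]
```

View pics/top0.png

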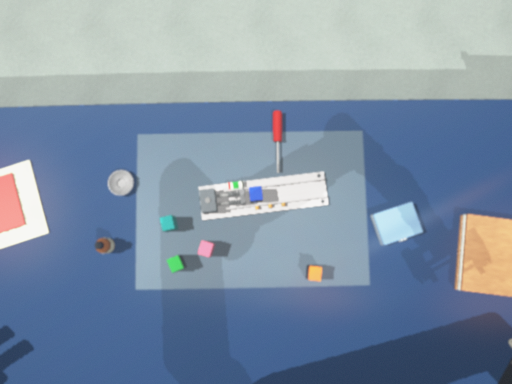

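View pics/side0.png

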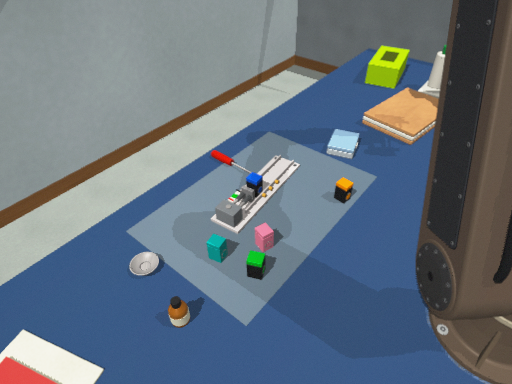

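The top view shows the housing at about (208,201), blue at (256,194), green at (176,263), amber at (315,273), turquoise at (167,223) and pink at (206,249). Next I'll enlarge crops of the candidates and measure their tops.

```bash
python3 - <<'E'
from h import *
im=cv2.imread('pics/top0.png'); sd=cv2.imread('pics/side0.png')
a=cv2.resize(im[165:295,140:340],None,fx=4,fy=4,interpolation=cv2.INTER_CUBIC); cv2.imwrite('pics/c1.png',a)
a=cv2.resize(sd[150:300,190:370],None,fx=4,fy=4,interpolation=cv2.INTER_CUBIC); cv2.imwrite('pics/c2.png',a)
hs=cv2.cvtColor(im,cv2.COLOR_BGR2HSV)
for nm,lo,hi,box in (("green",(50,150,80),(70,255,255),(160,250,195,280)),("amber",(8,150,150),(25,255,255),(300,260,330,290)),("blue",(110,200,100),(130,255,255),(245,182,268,206)),("teal",(80,100,60),(95,255,255),(155,210,180,235)),("zone",(45,100,80),(75,255,255),(225,178,250,192))):
    m=cv2.inRange(hs,lo,hi); k=np.zeros_like(m); x0,y0,x1,y1=box; k[y0:y1,x0:x1]=m[y0:y1,x0:x1]
    c=max(cv2.findContours(k,cv2.RETR_EXTERNAL,cv2.CHAIN_APPROX_NONE)[0],key=cv2.contourArea)
    print(nm,cv2.boundingRect(c),cv2.contourArea(c))
    z=.06 if nm!="zone" else .019
    P=np.array([onz("top",*q,z)[:2] for q in c[:,0].astype(float)],np.float32)
    r=cv2.minAreaRect(P*1000); M=cv2.moments(k,True); print(r, onz("top",M['m10']/M['m00'],M['m01']/M['m00'],z if nm!="blue" else .07))
E
```

```text
green (169, 257, 13, 14) 90.5
((456.244140625, 193.37754821777344), (28.061199188232422, 25.167152404785156), 22.12551498413086) [0.45688286 0.19262324 0.06      ]
amber (309, 266, 8, 6) 10.5
((439.573486328125, -150.23126220703125), (8.644570350646973, 20.37120819091797), 28.01095199584961) [ 0.43866619 -0.14952608  0.06      ]Traceback (most recent call last):
  File "<stdin>", line 8, in <module>
ValueError: max() iterable argument is empty
```

View pics/c1.png

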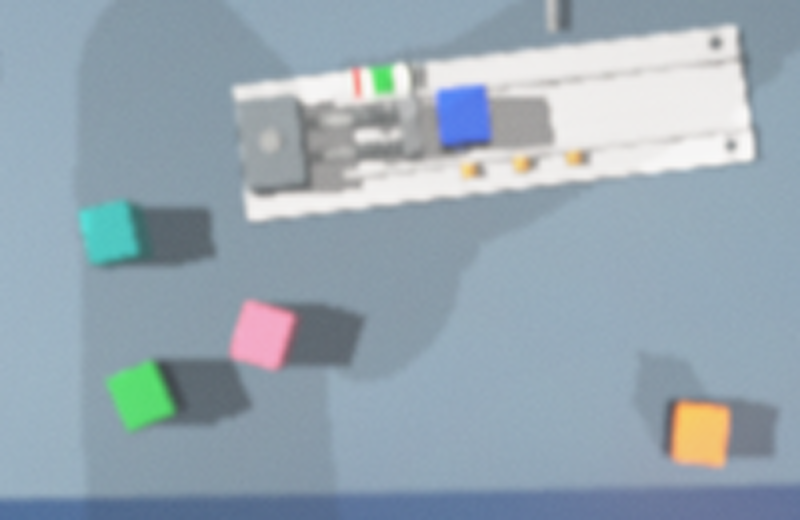

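View pics/c2.png

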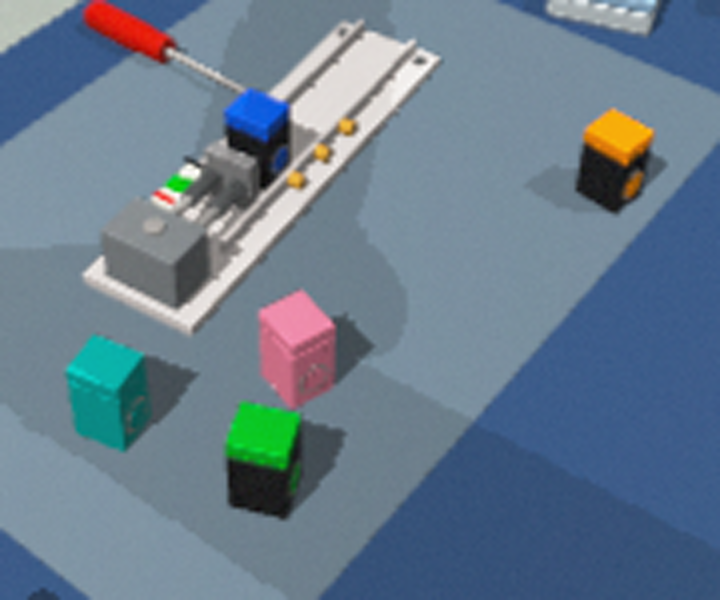

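Green is the one with a black body and green top at (176,263). Pink (206,249) and turquoise (167,223) are fully coloured look-alikes, so I'll leave them alone. The windows are on the x faces. Next I'll measure the tops and the rail.

```bash
cat > meas.py <<'E'
from h import *
def top(im,nm,z,box=None):
    big=cv2.resize(im,None,fx=4,fy=4,interpolation=cv2.INTER_CUBIC); hs=cv2.cvtColor(big,cv2.COLOR_BGR2HSV)
    lo,hi={"green":((50,130,100),(72,255,255)),"amber":((10,120,150),(25,255,255)),"blue":((108,170,140),(125,255,255)),"pink":((160,60,120),(179,255,255))}[nm]
    m=cv2.inRange(hs,lo,hi)
    if box: k=np.zeros_like(m); x0,y0,x1,y1=[4*b for b in box]; k[y0:y1,x0:x1]=m[y0:y1,x0:x1]; m=k
    c=max(cv2.findContours(m,cv2.RETR_EXTERNAL,cv2.CHAIN_APPROX_NONE)[0],key=cv2.contourArea)
    P=np.array([onz("top",(q[0]-1.5)/4,(q[1]-1.5)/4,z)[:2] for q in c[:,0].astype(float)],np.float32)*1000
    return cv2.minAreaRect(P), cv2.boundingRect(c)
if __name__=="__main__":
    im=cv2.imread('pics/top0.png')
    for a in (("green",.06,(160,245,200,285)),("amber",.06,(295,255,335,295)),("blue",.07,(242,180,272,210)),("pink",.06,(190,230,222,265)),("green",.019,(225,178,250,192))):
        r,b=top(im,*a); print(a[0],np.round(r[0],1),np.round(r[1],1),round(r[2],1),np.array(b)/4)
        print(np.round(cv2.boxPoints(r),1).tolist())
    # rail plate white mask
    hs=cv2.cvtColor(im,cv2.COLOR_BGR2HSV)
    g=im.min(2); m=((hs[...,1]<45)&(g>175)).astype(np.uint8)*255
    k=np.zeros_like(m);k[165:225,190:335]=m[165:225,190:335]
    k=cv2.morphologyEx(k,cv2.MORPH_CLOSE,np.ones((3,3)))
    cv2.imwrite('pics/m.png',cv2.resize(k[160:230,185:340],None,fx=4,fy=4))
    for p in ((315,180),(300,200),(290,210),(280,190),(350,200)): print(p,im[p[1],p[0]])
E
python3 meas.py
python3 - <<'E'
from h import *
im=cv2.imread('pics/top0.png')
cv2.imwrite('pics/r.png',cv2.resize(im[165:227,190:336],None,fx=5.4,fy=5.4,interpolation=cv2.INTER_CUBIC))
E
```

```text
green [456.3 193.4] [34.2 31.3] 21.4 [167.75 256.    15.5   15.75]
[[434.6000061035156, 201.6999969482422], [446.0, 172.60000610351562], [477.8999938964844, 185.0], [466.5, 214.1999969482422]]
amber [ 426.9 -156.5] [33.7 35. ] 82.2 [308.25 265.75  13.75  14.75]
[[407.29998779296875, -170.8000030517578], [442.0, -175.5], [446.6000061035156, -142.1999969482422], [411.8999938964844, -137.39999389648438]]Traceback (most recent call last):
  File "meas.py", line 13, in <module>
    r,b=top(im,*a); print(a[0],np.round(r[0],1),np.round(r[1],1),round(r[2],1),np.array(b)/4)
        ~~~^^^^^^^
  File "meas.py", line 7, in top
    c=max(cv2.findContours(m,cv2.RETR_EXTERNAL,cv2.CHAIN_APPROX_NONE)[0],key=cv2.contourArea)
ValueError: max() iterable argument is empty
```

View pics/r.png

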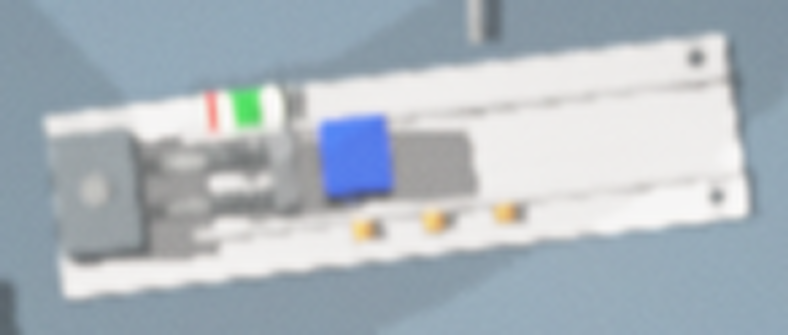

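The enlarged rail crop shows the plate corners at (43,117), (723,34), (748,215) and (66,298). I'll cast these onto z = 10 mm and check the size against 90x340.

```bash
sed -i 's/"blue":((108,170,140)/"blue":((108,130,170)/' meas.py
python3 - <<'E'
from meas import *
im=cv2.imread('pics/top0.png')
hs=cv2.cvtColor(im,cv2.COLOR_BGR2HSV); print(hs[194,256],hs[249,206],hs[185,236])
# line fits of plate edges: per column threshold (brightness red channel) 
W=lambda x,y,z=.01: onz("top",190+(x+.5)/5.4-.5,165+(y+.5)/5.4-.5,z)[:2]*1000
C=[W(*p) for p in((43,117),(723,34),(748,215),(66,298))]
for i in range(4): d=C[(i+1)%4]-C[i]; print(C[i].round(1),np.linalg.norm(d).round(1),np.degrees(np.arctan2(d[1],d[0])).round(2))
print('centre',np.mean(C,0))
hb=[W(*p,.055) for p in((52,134),(136,131),(144,258),(72,262))]; print('housing',np.mean(hb,0))
for a in (("blue",.07,(242,180,272,210)),("green",.019,(225,178,250,192))):
    try:
        r,b=top(im,*a); print(a[0],np.round(r[0],1),np.round(r[1],1),round(r[2],1),np.array(b)/4)
    except Exception as e: print(e)
E
```

```text
[112 161 234] [169  78 243] [ 64 158 218]
[658.8 141.7] 341.6 -84.03
[ 694.3 -198. ] 91.6 -174.43
[ 603.2 -206.9] 339.4 95.85
[568.6 130.8] 90.8 6.91
centre [631.21421911 -33.07819182]
housing [613.69117437 108.74461413]
blue [628.3 -12.3] [34.  29.7] 5.6 [249.75 187.    12.5   14.25]
green [660.6  40.2] [ 8.6 13.5] 89.2 [234.   182.25   3.5    5.25]
```

```bash
cat > go.py <<'E'
# usage: go.py x y z yawdeg(of tool y)  -> shift (cm, tool axes) and turn
import sys
from h import *
from scipy.spatial.transform import Rotation as Ro
s=ctrl.observe(); q=s["ee_rot"]; R=Ro.from_quat([q[1],q[2],q[3],q[0]]).as_matrix()
x,y,z,yaw=map(float,sys.argv[1:5])
d=R.T@(np.array([x,y,z])-s["eef_pos"])*100
ya=np.degrees(np.arctan2(R[1,1],R[0,1])); dy=(yaw-ya+180)%360-180
print("t",round(s["time"],2),"pos",s["eef_pos"].round(4),"yaw",round(ya,2),"tilt",np.degrees(np.arccos(-R[2,2])).round(2))
print("shift cm",d.round(2),"turn",round(-np.radians(dy),3),"rows trans",np.linalg.norm(d)/5,"rot",abs(dy)/8.59,"j",s["joint_positions"].round(2),"f",s["ft_force"].round(1),"op",round(s["opening"],4))
E
python3 go.py .52 -.2 .2 201.4; python3 go.py .456 .193 .2 201.4
```

```text
t 0.1 pos [ 0.3011 -0.6036  0.2257] yaw 116.51 tilt 0.09
shift cm [-37.6   26.35   2.61] turn -1.482 rows trans 9.1974204818513 rot 9.882446517463134 j [-0.82  0.36  0.01 -0.   -1.22 -0.29] f [ 0.1  0.6 -0.3] op 0.0875
t 0.1 pos [ 0.3011 -0.6036  0.2257] yaw 116.51 tilt 0.09
shift cm [-49.42  64.37   2.66] turn -1.482 rows trans 16.23899360168532 rot 9.882446517463134 j [-0.82  0.36  0.01 -0.   -1.22 -0.29] f [ 0.1  0.6 -0.3] op 0.0875
```

```bash
python3 -m handwheel '[[0.65,-37.6,26.4,2.6,-1.48],[0.65,-37.6,26.4,2.6,-1.48],[0.65,-37.6,26.4,2.6,-1.48],[0.65,-37.6,26.4,2.6,-1.48],[0.65,-37.6,26.4,2.6,-1.48],[0.65,-37.6,26.4,2.6,-1.48],[0.65,-37.6,26.4,2.6,-1.48],[0.65,-37.6,26.4,2.6,-1.48],[0.65,-37.6,26.4,2.6,-1.48],[0.65,-37.6,26.4,2.6,-1.48],[0.65,-49.4,64.4,5.6,-1.48],[0.65,-49.4,64.4,5.6,-1.48],[0.65,-49.4,64.4,5.6,-1.48],[0.65,-49.4,64.4,5.6,-1.48],[0.65,-49.4,64.4,5.6,-1.48],[0.65,-49.4,64.4,5.6,-1.48],[0.65,-49.4,64.4,5.6,-1.48],[0.65,-49.4,64.4,5.6,-1.48],[0.65,-49.4,64.4,5.6,-1.48],[0.65,-49.4,64.4,5.6,-1.48]]' 30; python3 go.py .456 .193 .12 201.4
```

```text
time: 2.1
eef_pos: [0.455, 0.1942, 0.1701]
ee_rot: [0.0, 0.826, -0.563, -0.001]
ft_force: [-0.0, -0.0, 0.2]
opening: 0.0575
t 2.1 pos [0.455  0.1942 0.1701] yaw -158.54 tilt 0.1
shift cm [ 0.15 -0.06  5.01] turn 0.001 rows trans 1.0031706113526593 rot 0.007560146572133322 j [ 0.8   0.11 -0.46 -0.   -1.01 -0.42] f [-0.  -0.   0.2] op 0.0575
```

```bash
python3 -m handwheel '[[0.65,0.15,-0.05,5,0],[0.65,0.15,-0.05,9,0],[0.65,0.15,-0.05,9,0]]'; python3 - <<'E'
from h import *
im=snap("side","s1"); t=snap("top","t1")
a=cv2.resize(im[190:310,180:330],None,fx=4,fy=4,interpolation=cv2.INTER_CUBIC)
b=cv2.resize(t[215:295,130:230],None,fx=6,fy=6,interpolation=cv2.INTER_CUBIC)
cv2.imwrite('pics/s1c.png',a); cv2.imwrite('pics/t1c.png',b)
E
```

```text
time: 2.4
eef_pos: [0.4529, 0.1891, 0.0758]
ee_rot: [0.005, 0.826, -0.564, -0.002]
ft_force: [-0.5, -1.3, -0.1]
opening: 0.0568
```

View pics/s1c.png

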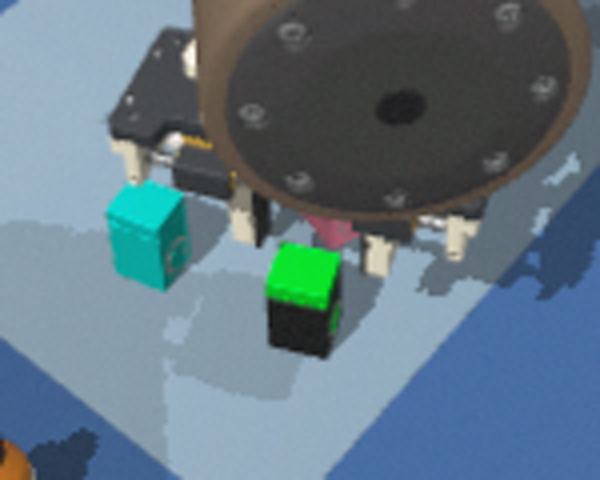

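View pics/t1c.png

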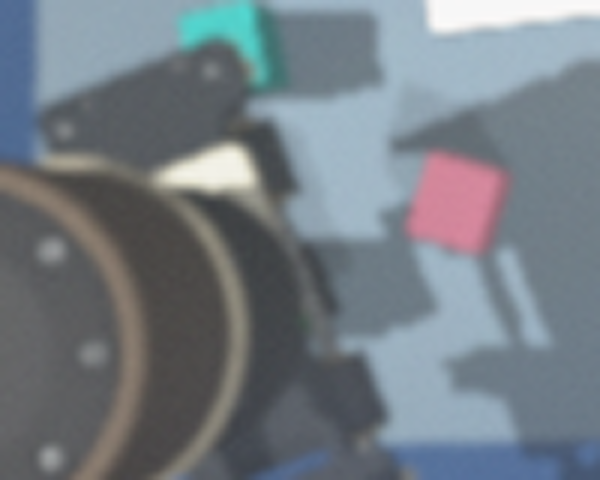

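Side crop: the finger tips, at about (245,240) and (378,270), straddle the green top at (305,272). Now checking the settled pose.

```bash
python3 go.py .4563 .193 .024 201.4; python3 -c "
from h import *
print(proj('side',[ctrl.observe()['eef_pos'],[.456,.193,.06]]))
from meas import top"
```

```text
t 2.5 pos [0.4562 0.1919 0.0806] yaw -158.59 tilt 0.16
shift cm [-0.1  -0.06  5.66] turn 0.0 rows trans 1.1324630603772863 rot 0.001452312795579958 j [ 0.8   0.22 -0.57 -0.   -0.79 -0.42] f [0.3 0.9 0.5] op 0.0569
[[257.17971201 249.91160775]
 [257.08102001 256.12639729]]
```

```bash
python3 -m handwheel '[[0.65,-0.1,-0.05,2,0],[0.65,-0.1,-0.05,4,0],[0.65,-0.1,-0.05,5.6,0],[0.65,-0.1,-0.05,5.6,0],[0.65,-0.1,-0.05,5.6,0],[0.1,-0.1,-0.05,5.6,0],[0.1,-0.1,-0.05,5.6,0],[0.1,-0.1,-0.05,5.6,0],[0.1,-0.1,-0.05,5.6,0],[0.1,-0.1,-0.05,5.6,0],[0.1,-0.1,-0.05,5.6,0]]' 30; python3 go.py .4563 .193 .024 201.4
```

```text
time: 3.6
eef_pos: [0.4567, 0.1934, 0.0254]
ee_rot: [0.001, 0.826, -0.563, -0.0]
ft_force: [-1.4, -0.5, 7.0]
opening: 0.0357
t 3.6 pos [0.4567 0.1934 0.0254] yaw -158.56 tilt 0.09
shift cm [0.02 0.05 0.14] turn 0.001 rows trans 0.030123436912831963 rot 0.00506277136456395 j [ 0.8   0.3  -0.62 -0.   -0.65 -0.42] f [-1.4 -0.5  7. ] op 0.0357
```

Opening is 35.7 mm, so the grip is on the 36 mm faces. I'll refine the channel centre line from the wall lines and then lift.

```bash
python3 - <<'E'
from h import *
W=lambda x,y,z=.01: onz("top",190+(x+.5)/5.4-.5,165+(y+.5)/5.4-.5,z)[:2]*1000
a=np.radians(5.95);O=np.array([631.2,-33.1]);ex=np.array([np.cos(a),np.sin(a)]);ey=np.array([-ex[1],ex[0]])
im=cv2.imread('pics/top0.png')[...,1].astype(np.float32)
# profile across channel, at several rail y (open end), projecting rail points at z=.016
for yy in(-60,-80,-100,-120,-140):
    xs=np.arange(-55,56,1.); P=[(*( (O+x*ex+yy*ey)/1000),.016) for x in xs]; uv=proj("top",P).astype(np.float32)
    v=cv2.remap(im,uv[:,0].reshape(1,-1),uv[:,1].reshape(1,-1),cv2.INTER_CUBIC)[0]
    i1=np.argmin(np.where((xs>-34)&(xs<-14),v,999)); i2=np.argmin(np.where((xs<34)&(xs>14),v,999))
    e1=xs[np.argmax(np.where((xs<-38),np.gradient(v),-99))]; e2=xs[np.argmin(np.where(xs>38,np.gradient(v),99))]
    print(yy,xs[i1],xs[i2],e1,e2)
E
python3 -m handwheel '[[0.1,0,0,-4,0],[0.1,0,0,-8,0],[0.1,0,0,-12,0],[0.1,0,0,-14,0],[0.1,0,0,-14,0]]'
```

```text
-60 -29.0 22.0 -46.0 44.0
-80 -26.0 22.0 -46.0 45.0
-100 -26.0 22.0 -47.0 45.0
-120 -26.0 22.0 -47.0 45.0
-140 -25.0 21.0 -47.0 45.0
time: 4.1
eef_pos: [0.4583, 0.1946, 0.1687]
ee_rot: [-0.002, 0.826, -0.563, 0.0]
ft_force: [-0.4, 0.9, -1.2]
opening: 0.0358
```

```bash
cat > rail.py <<'E'
import sys,numpy as np
a=np.radians(5.95)
def rw(x,y): return np.array([.6312,-.0331])+np.array([x*np.cos(a)-y*np.sin(a),x*np.sin(a)+y*np.cos(a)])/1000
def wr(p): d=(np.array(p)-[.6312,-.0331])*1000; return d[0]*np.cos(a)+d[1]*np.sin(a),-d[0]*np.sin(a)+d[1]*np.cos(a)
if __name__=="__main__": print(*rw(float(sys.argv[1]),float(sys.argv[2])))
E
P=$(python3 rail.py 0 -20); echo $P; python3 go.py $P .15 185.95
```

```text
0.6332732107899691 -0.05299225469926312
t 4.1 pos [0.4583 0.1946 0.1687] yaw -158.53 tilt 0.26
shift cm [29.45 -7.22  1.84] turn 0.271 rows trans 6.075022604980796 rot 1.806633688720168 j [ 0.8   0.11 -0.46 -0.   -1.   -0.42] f [-0.4  0.9 -1.2] op 0.0358
```

```bash
python3 -m handwheel '[[0.1,5,-1.2,0.5,0.1],[0.1,9.5,-2.4,1,0.2],[0.1,14,-3.6,1.8,0.27],[0.1,18.5,-4.8,1.8,0.27],[0.1,23,-6,1.8,0.27],[0.1,27,-6.7,1.8,0.27],[0.1,29.45,-7.2,1.8,0.27],[0.1,29.45,-7.2,1.8,0.27],[0.1,29.45,-7.2,1.8,0.27],[0.1,29.45,-7.2,1.8,0.27]]'; python3 go.py $(python3 rail.py 0 -20) .06 185.95
```

```text
time: 5.1
eef_pos: [0.6322, -0.0526, 0.1496]
ee_rot: [-0.002, 0.743, -0.669, -0.001]
ft_force: [-0.0, 0.0, -1.2]
opening: 0.0362
t 5.1 pos [ 0.6322 -0.0526  0.1496] yaw -173.99 tilt 0.22
shift cm [ 0.08 -0.08  8.96] turn 0.001 rows trans 1.7922059166030926 rot 0.007506477156070628 j [ 0.22  0.35 -0.19 -0.   -1.03 -0.12] f [-0.   0.  -1.2] op 0.0362
```

```bash
python3 -m handwheel '[[0.1,0.1,-0.1,4,0],[0.1,0.1,-0.1,7,0],[0.1,0.1,-0.1,9,0],[0.1,0.1,-0.1,9,0],[0.1,0.1,-0.1,9,0]]'; python3 go.py $(python3 rail.py 0 -20) .0354 185.95; python3 - <<'E'
from h import *
im=snap("side","s2"); t=snap("top","t2")
cv2.imwrite('pics/s2c.png',cv2.resize(im[140:250,190:320],None,fx=5,fy=5,interpolation=cv2.INTER_CUBIC))
cv2.imwrite('pics/t2c.png',cv2.resize(t[165:227,190:336],None,fx=5.4,fy=5.4,interpolation=cv2.INTER_CUBIC))
E
```

```text
time: 5.6
eef_pos: [0.6335, -0.0523, 0.0602]
ee_rot: [-0.002, 0.744, -0.668, -0.0]
ft_force: [0.7, 0.2, 0.3]
opening: 0.036
t 5.6 pos [ 0.6335 -0.0523  0.0602] yaw -173.89 tilt 0.2
shift cm [0.07 0.04 2.48] turn 0.003 rows trans 0.4956646621207871 rot 0.01829884413792666 j [ 0.22  0.44 -0.28 -0.   -0.85 -0.11] f [0.7 0.2 0.3] op 0.036
```

View pics/s2c.png

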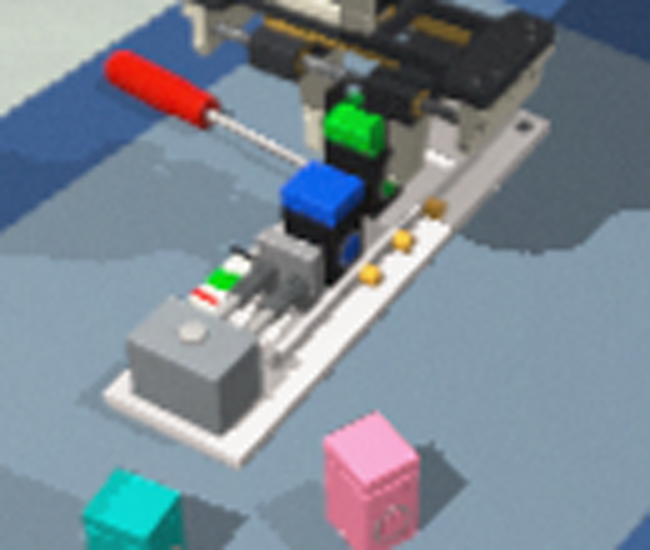

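View pics/t2c.png

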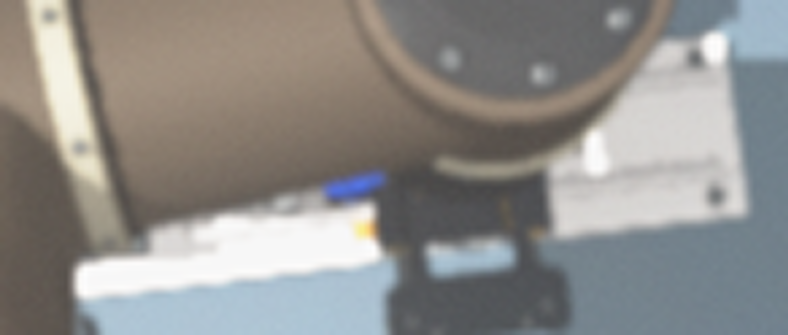

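The side crop shows green held upright at (355,130), above the channel and just past blue (322,190), with the windows across. Lowering it.

```bash
python3 -m handwheel '[[0.1,0.05,0.05,1,0],[0.1,0.05,0.05,1.7,0],[0.1,0.05,0.05,2.2,0],[0.1,0.05,0.05,2.5,0],[0.1,0.05,0.05,2.5,0],[0.1,0.05,0.05,2.5,0]]'; python3 go.py $(python3 rail.py 0 -20) .0354 185.95
```

```text
time: 6.3
eef_pos: [0.6342, -0.053, 0.0363]
ee_rot: [-0.003, 0.744, -0.669, 0.0]
ft_force: [1.0, -0.4, -1.6]
opening: 0.0363
t 6.3 pos [ 0.6342 -0.053   0.0363] yaw -173.92 tilt 0.31
shift cm [-0.01  0.09  0.09] turn 0.002 rows trans 0.02555621261943259 rot 0.01466783349805154 j [ 0.22  0.47 -0.3  -0.   -0.8  -0.11] f [ 1.  -0.4 -1.6] op 0.0363
```

```bash
python3 -m handwheel '[[0.1,0,0.05,0.1,0],[0.1,0,0.05,0.15,0],[0.1,0,0.05,0.15,0],[0.62,0,0.05,0.1,0],[0.62,0,0.05,0.1,0],[0.62,0,0.05,0.1,0],[0.62,0,0.05,-2,0],[0.62,0,0.05,-6,0],[0.62,0,0.05,-10,0],[0.62,0,0.05,-13,0],[0.62,0,0.05,-13,0]]'; python3 go.py .55 -.15 .16 172.3;python3 go.py .427 -.157 .12 172.3
```

```text
time: 7.4
eef_pos: [0.6359, -0.0535, 0.1716]
ee_rot: [-0.006, 0.744, -0.668, 0.003]
ft_force: [-0.7, 0.0, 0.2]
opening: 0.0544
t 7.4 pos [ 0.6359 -0.0535  0.1716] yaw -173.89 tilt 0.75
shift cm [8.69 9.59 1.01] turn 0.241 rows trans 2.5953141812148073 rot 1.608116715873498 j [ 0.22  0.33 -0.16 -0.   -1.07 -0.11] f [-0.7  0.   0.2] op 0.0544
t 7.4 pos [ 0.6359 -0.0535  0.1716] yaw -173.89 tilt 0.75
shift cm [ 8.08 21.94  4.86] turn 0.241 rows trans 4.776470595908795 rot 1.608116715873498 j [ 0.22  0.33 -0.16 -0.   -1.07 -0.11] f [-0.7  0.   0.2] op 0.0544
```

```bash
python3 -m handwheel '[[0.65,2,5,0,0.1],[0.65,4,9,0.5,0.2],[0.65,6,13,1,0.24],[0.65,7,17,2,0.24],[0.65,8.1,20.5,4,0.24],[0.65,8.1,21.9,5,0.24],[0.65,8.1,21.9,5,0.24],[0.65,8.1,21.9,5,0.24],[0.65,8.1,21.9,5,0.24]]'; python3 go.py .427 -.157 .024 172.3; python3 - <<'E'
from meas import *
im=snap("side","s3"); t=snap("top","t3")
cv2.imwrite('pics/s3c.png',cv2.resize(im[130:250,190:380],None,fx=4,fy=4,interpolation=cv2.INTER_CUBIC))
cv2.imwrite('pics/t3c.png',cv2.resize(t[165:300,190:340],None,fx=4.4,fy=4.4,interpolation=cv2.INTER_CUBIC))
from rail import wr
for a in (("green",.07,(255,180,285,205)),("blue",.07,(242,180,272,210))):
    r,b=top(t,*a); print(a[0],np.round(r[0],1),np.round(r[1],1),round(r[2],1),np.array(b)/4,'rail',wr(np.array(r[0])/1000))
E
```

```text
time: 8.3
eef_pos: [0.4287, -0.157, 0.119]
ee_rot: [0.006, -0.659, 0.752, -0.003]
ft_force: [0.5, 0.4, -0.6]
opening: 0.0572
t 8.3 pos [ 0.4287 -0.157   0.119 ] yaw 172.39 tilt 0.8
shift cm [0.08 0.29 9.5 ] turn 0.002 rows trans 1.9005326239165494 rot 0.010411234294660898 j [ 0.08  0.09 -0.61 -0.   -0.85 -0.21] f [ 0.5  0.4 -0.6] op 0.0572
green [630.3 -51.2] [31.8 28.8] 7.2 [265.25 186.25  12.25  13.5 ] rail (np.float64(-2.7299762890914114), np.float64(-17.937842484402744))
blue [628.1 -12.4] [34.  29.3] 4.6 [250.   187.25  12.25  14.  ] rail (np.float64(-0.8949284222825655), np.float64(20.88543378082681))
```

View pics/s3c.png

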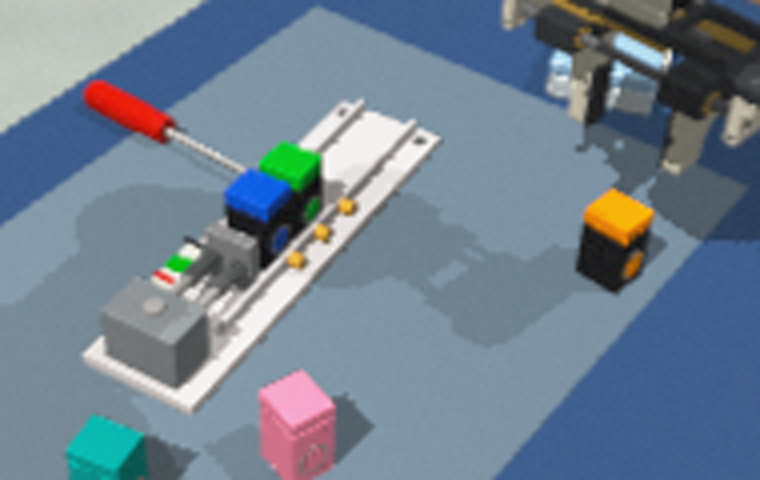

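View pics/t3c.png

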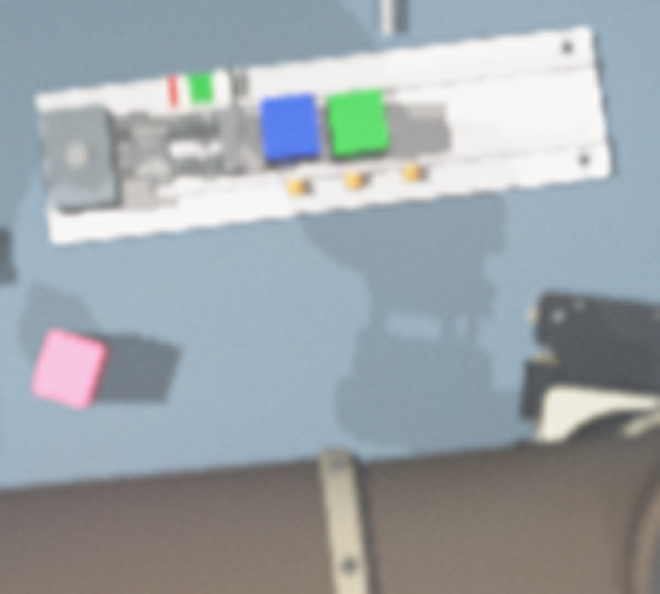

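Green stands upright in the channel at (292,160) in the side crop, with a gap of about 7 mm to blue. Amber (618,215) is untouched below the fingers. Lowering onto amber.

```bash
python3 -m handwheel '[[0.65,0.1,0.25,4,0],[0.65,0.1,0.2,7,0],[0.65,0.1,0.2,9,0],[0.65,0.1,0.2,9.5,0],[0.65,0.1,0.2,9.5,0],[0.65,0.1,0.2,9.5,0],[0.1,0.1,0.2,9.5,0],[0.1,0.1,0.2,9.5,0],[0.1,0.1,0.2,9.5,0],[0.1,0.1,0.2,9.5,0],[0.1,0.1,0.2,9.5,0],[0.1,0.1,0.2,9.5,0]]' 45; python3 go.py .427 -.157 .024 172.3
```

```text
time: 9.6
eef_pos: [0.4278, -0.1572, 0.0244]
ee_rot: [0.006, -0.659, 0.752, -0.003]
ft_force: [-2.5, 1.9, 6.3]
opening: 0.036
t 9.6 pos [ 0.4278 -0.1572  0.0244] yaw 172.4 tilt 0.81
shift cm [-0.01  0.08  0.04] turn 0.002 rows trans 0.018478137045316912 rot 0.011705620228525206 j [ 0.08  0.24 -0.72 -0.01 -0.6  -0.21] f [-2.5  1.9  6.3] op 0.036
```

```bash
python3 -m handwheel '[[0.1,0,0,-4,0],[0.1,0,0,-8,0],[0.1,0,0,-12,0],[0.1,0,0,-13,0],[0.1,0,0,-13,0]]'; python3 go.py $(python3 rail.py 0 -60) .15 185.95
```

```text
time: 10.1
eef_pos: [0.4269, -0.1576, 0.1561]
ee_rot: [0.008, -0.659, 0.752, -0.004]
ft_force: [0.7, -0.5, -2.3]
opening: 0.0356
t 10.1 pos [ 0.4269 -0.1576  0.1561] yaw 172.4 tilt 1.05
shift cm [ -9.21 -19.99   1.01] turn -0.237 rows trans 4.406457345289625 rot 1.577845127347278 j [ 0.08  0.04 -0.56 -0.   -0.94 -0.21] f [ 0.7 -0.5 -2.3] op 0.0356
```

```bash
python3 -m handwheel '[[0.1,-2,-4.4,0,-0.05],[0.1,-4,-8.7,0.3,-0.1],[0.1,-6,-13,0.6,-0.2],[0.1,-8,-17.4,0.9,-0.237],[0.1,-9,-19.5,1,-0.237],[0.1,-9.2,-20,1,-0.237],[0.1,-9.2,-20,4,-0.237],[0.1,-9.2,-20,7,-0.237],[0.1,-9.2,-20,9,-0.237],[0.1,-9.2,-20,9.5,-0.237],[0.1,-9.2,-20,9.5,-0.237],[0.1,-9.2,-20,9.5,-0.237]]'; python3 go.py $(python3 rail.py 0 -60) .036 185.95;  python3 - <<'E'
from h import *
im=snap("side","s4")
cv2.imwrite('pics/s4c.png',cv2.resize(im[120:240,190:340],None,fx=5,fy=5,interpolation=cv2.INTER_CUBIC))
q=ctrl.observe()['ee_rot']
from scipy.spatial.transform import Rotation as Ro
print(Ro.from_quat([*q[1:],q[0]]).as_matrix().round(4))
E
```

```text
time: 11.3
eef_pos: [0.6393, -0.0926, 0.0658]
ee_rot: [-0.008, 0.743, -0.669, 0.005]
ft_force: [0.1, -0.1, -1.1]
opening: 0.0358
t 11.3 pos [ 0.6393 -0.0926  0.0658] yaw -174.02 tilt 1.08
shift cm [0.   0.24 2.97] turn 0.001 rows trans 0.5967216943634333 rot 0.0038994650067485158 j [ 0.16  0.44 -0.26 -0.   -0.85 -0.05] f [ 0.1 -0.1 -1.1] op 0.0358
[[ 0.1044 -0.9944  0.0194]
 [-0.9945 -0.1043  0.0044]
 [-0.0024 -0.0198 -0.9998]]
```

View pics/s4c.png

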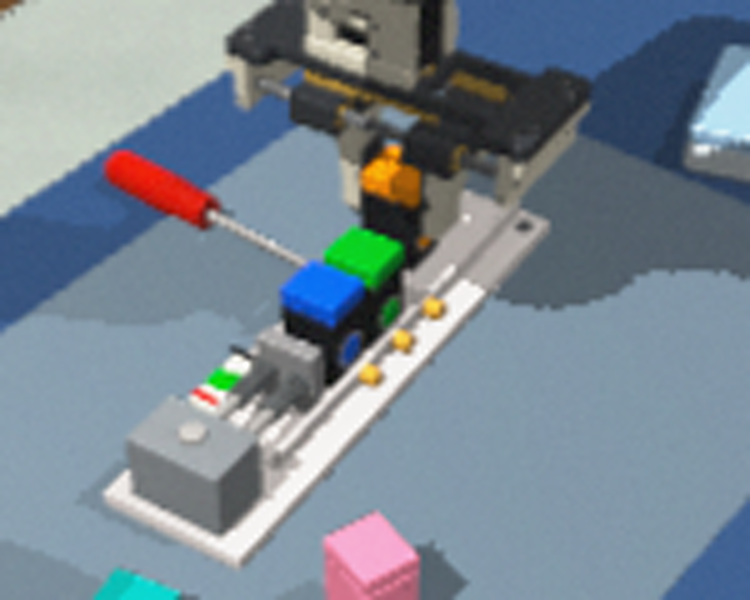

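The side crop shows amber held at (390,180), above the channel and past green, with the windows across. I'll lower it, release so it stands flat, and regrasp.

```bash
python3 -m handwheel '[[0.1,0,0.25,1,0],[0.1,0,0.25,2,0],[0.1,0,0.25,2.6,0],[0.1,0,0.25,3,0],[0.1,0,0.25,3.05,0],[0.1,0,0.25,3.05,0],[0.1,0,0.25,3.05,0]]'; python3 go.py $(python3 rail.py 0 -60) .0345 185.95
```

```text
time: 12.05
eef_pos: [0.6379, -0.0927, 0.0359]
ee_rot: [-0.008, 0.743, -0.669, 0.006]
ft_force: [-0.4, -1.0, -1.1]
opening: 0.0356
t 12.05 pos [ 0.6379 -0.0927  0.0359] yaw -174.01 tilt 1.16
shift cm [0.01 0.06 0.14] turn 0.001 rows trans 0.03085641879401841 rot 0.004630790055199553 j [ 0.16  0.47 -0.29 -0.   -0.79 -0.05] f [-0.4 -1.  -1.1] op 0.0356
```

```bash
python3 -m handwheel '[[0.1,0,0.05,0.1,0],[0.1,0,0.05,0.2,0],[0.1,0,0.05,0.2,0],[0.55,0,0.05,0.1,0],[0.55,0,0.05,0.1,0],[0.55,0,0.05,0.1,0],[0.55,0,0.05,0.1,0],[0.55,0,0.05,0.1,0]]' 45; python3 go.py $(python3 rail.py 0 -60) .0345 185.95;  python3 - <<'E'
from h import *
im=snap("side","s5")
cv2.imwrite('pics/s5c.png',cv2.resize(im[120:240,190:340],None,fx=5,fy=5,interpolation=cv2.INTER_CUBIC))
E
```

```text
time: 12.85
eef_pos: [0.6374, -0.0927, 0.0348]
ee_rot: [-0.008, 0.743, -0.669, 0.006]
ft_force: [1.4, -0.8, -0.1]
opening: 0.0481
t 12.85 pos [ 0.6374 -0.0927  0.0348] yaw -174.02 tilt 1.15
shift cm [0.01 0.   0.03] turn 0.001 rows trans 0.0064785426720405225 rot 0.00388473036007186 j [ 0.16  0.47 -0.29 -0.   -0.78 -0.05] f [ 1.4 -0.8 -0.1] op 0.0481
```

View pics/s5c.png

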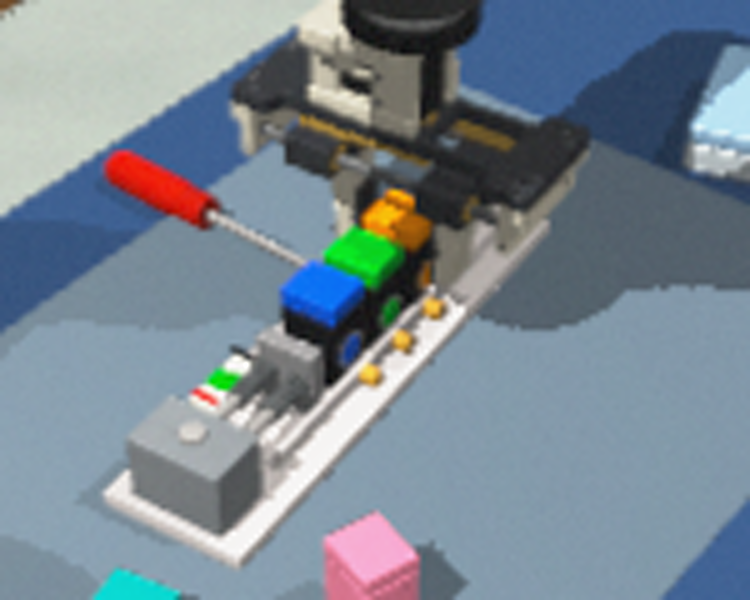

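Amber stands in the channel past green at (398,215). Regrasping and pressing slowly.

```bash
python3 -m handwheel '[[0.1,0,0,0,0],[0.1,0,0,0,0],[0.1,0,0,0,0],[0.1,0,0,0,0],[0.1,0,0,0,0],[0.1,0,0,0,0],[0.1,-0.3,0,0,0],[0.1,-0.6,0,0,0],[0.1,-0.9,0,0,0],[0.1,-1.2,0,0,0],[0.1,-1.5,0,0,0],[0.1,-1.8,0,0,0],[0.1,-2.1,0,0,0],[0.1,-2.4,0,0,0],[0.1,-2.7,0,0,0],[0.1,-2.7,0,0,0],[0.1,-2.7,0,0,0]]' 40; python3 go.py $(python3 rail.py 0 -10) .0345 185.95;  python3 - <<'E'
from h import *
im=snap("side","s6")
cv2.imwrite('pics/s6c.png',cv2.resize(im[120:240,190:340],None,fx=5,fy=5,interpolation=cv2.INTER_CUBIC))
from rail import wr
print(wr(ctrl.observe()['eef_pos'][:2]))
E
```

```text
time: 14.6
eef_pos: [0.6345, -0.0654, 0.0348]
ee_rot: [-0.008, 0.743, -0.669, 0.006]
ft_force: [-0.9, 0.2, -0.5]
opening: 0.0359
t 14.6 pos [ 0.6345 -0.0654  0.0348] yaw -174.01 tilt 1.15
shift cm [-2.25 -0.01  0.04] turn 0.001 rows trans 0.4494435180593658 rot 0.004913974397795512 j [ 0.2   0.46 -0.31 -0.   -0.78 -0.1 ] f [-0.9  0.2 -0.5] op 0.0359
(np.float64(-0.0036906580071103257), np.float64(-32.54711624697627))
```

View pics/s6c.png

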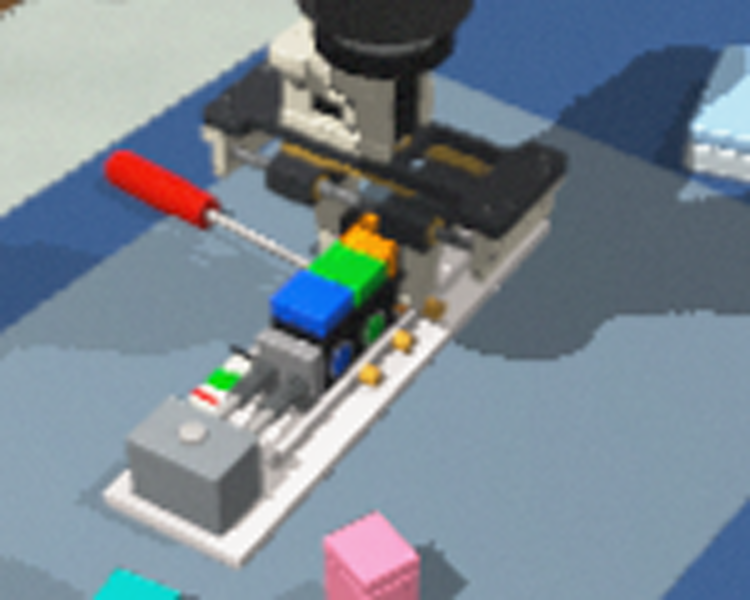

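The row is closed up and almost on the stop; the pointer (240,350) is still at rest. Pressing on.

```bash
python3 -m handwheel '[[0.1,-0.25,0,0,0],[0.1,-0.5,0,0,0],[0.1,-0.75,0,0,0],[0.1,-1,0,0,0],[0.1,-1.2,0,0,0],[0.1,-1.4,0,0,0],[0.1,-1.6,0,0,0],[0.1,-1.8,0,0,0],[0.1,-1.8,0,0,0],[0.1,-1.8,0,0,0],[0.1,-1.8,0,0,0]]'; python3 go.py $(python3 rail.py 0 -10) .0345 185.95;  python3 - <<'E'
from h import *
im=snap("side","s7"); t=snap("top","t7")
cv2.imwrite('pics/s7c.png',cv2.resize(im[130:230,200:310],None,fx=6,fy=6,interpolation=cv2.INTER_CUBIC))
from rail import wr
print(wr(ctrl.observe()['eef_pos'][:2]))
E
```

```text
time: 15.75
eef_pos: [0.6326, -0.0478, 0.0348]
ee_rot: [-0.008, 0.743, -0.669, 0.006]
ft_force: [-0.7, -5.0, -1.1]
opening: 0.0359
t 15.75 pos [ 0.6326 -0.0478  0.0348] yaw -174.02 tilt 1.14
shift cm [-0.47 -0.01  0.04] turn 0.001 rows trans 0.09513261588510225 rot 0.0036992808967666315 j [ 0.23  0.46 -0.32  0.   -0.77 -0.13] f [-0.7 -5.  -1.1] op 0.0359
(np.float64(-0.07534110498435798), np.float64(-14.729178038259079))
```

View pics/s7c.png

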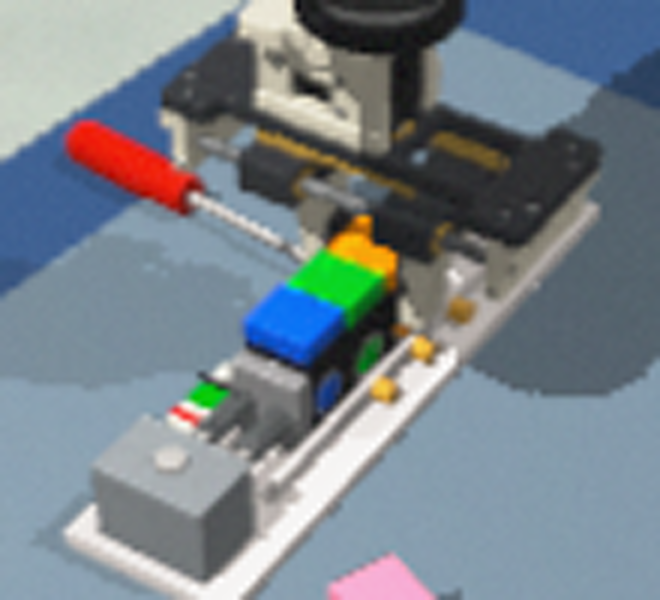

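The pointer (212,378) is at the start of the green zone, the force is 5 N, and my estimate of travel is about 15 mm. Another 5 mm.

```bash
python3 -m handwheel '[[0.1,-0.15,0,0,0],[0.1,-0.3,0,0,0],[0.1,-0.45,0,0,0],[0.1,-0.6,0,0,0],[0.1,-0.6,0,0,0],[0.1,-0.6,0,0,0],[0.1,-0.6,0,0,0],[0.1,-0.6,0,0,0]]'; python3 go.py $(python3 rail.py 0 -10) .0345 185.95;  python3 - <<'E'
from h import *
im=snap("side","s8"); t=snap("top","t8")
cv2.imwrite('pics/s8c.png',cv2.resize(im[165:215,215:285],None,fx=11,fy=11,interpolation=cv2.INTER_CUBIC))
cv2.imwrite('pics/t8c.png',cv2.resize(t[165:227,190:300],None,fx=7,fy=7,interpolation=cv2.INTER_CUBIC))
from rail import wr,rw
print(wr(ctrl.observe()['eef_pos'][:2]))
for d in(0,12,20,28,34): print(d,(proj("side",[[*rw(32,50+d),.019]])[0]-[215,165])*11,(proj("side",[[*rw(32,50+d),.019]])[0]).round(1))
E
```

```text
time: 16.65
eef_pos: [0.632, -0.0424, 0.0349]
ee_rot: [-0.008, 0.743, -0.669, 0.006]
ft_force: [1.2, -8.1, -1.7]
opening: 0.0361
t 16.65 pos [ 0.632  -0.0424  0.0349] yaw -174.03 tilt 1.13
shift cm [ 0.06 -0.01  0.04] turn 0.0 rows trans 0.015474408818784494 rot 0.002419443478986885 j [ 0.24  0.46 -0.32  0.   -0.77 -0.14] f [ 1.2 -8.1 -1.7] op 0.0361
(np.float64(-0.12514393533174029), np.float64(-9.340541796342402))
0 [284.7736033  296.27150443] [240.9 191.9]
12 [258.10246869 322.4199258 ] [238.5 194.3]
20 [240.1025703  340.06712144] [236.8 195.9]
28 [221.92435854 357.88919172] [235.2 197.5]
34 [208.17210301 371.37205454] [233.9 198.8]
```

View pics/s8c.png

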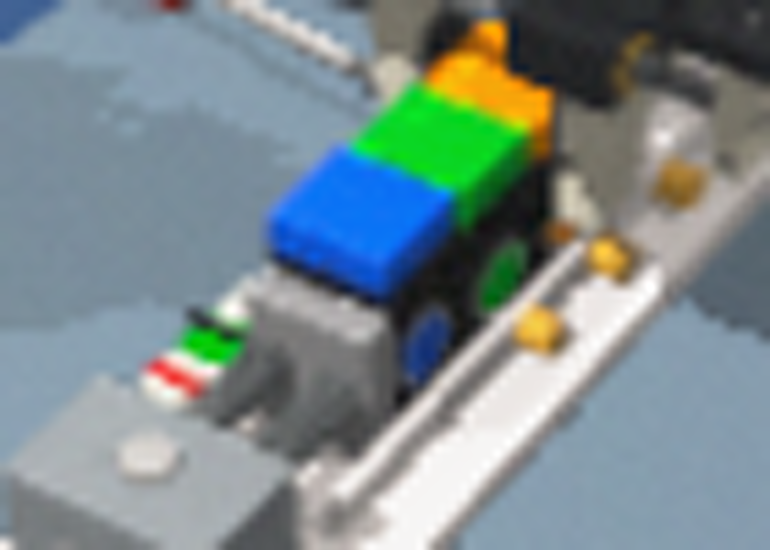

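View pics/t8c.png

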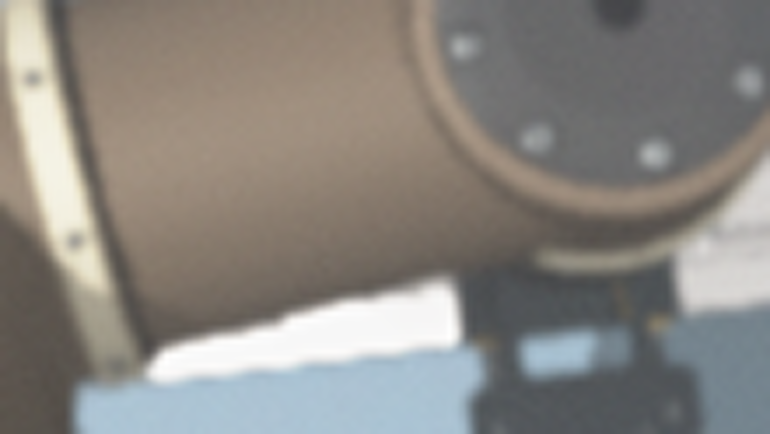

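Side crop: the pointer (215,325) has green on both sides and is well clear of red (175,375), and the row is face to face. Checking that it holds steady.

```bash
python3 - <<'E'
from h import *
from rail import wr,rw
F=[]
for i in range(12):
    im=cams.get_image("side"); s=ctrl.observe(); F.append([*s['ft_force'],*wr(s['eef_pos'][:2]),s['opening']*1000])
F=np.array(F); print(F.mean(0).round(2)); print(F[:,4].round(2)); print(s['time'])
cv2.imwrite('pics/s9.png',im)
cv2.imwrite('pics/s9c.png',cv2.resize(im[185:207,222:252],None,fx=24,fy=24,interpolation=cv2.INTER_NEAREST))
# colour profile along scale
g=im.astype(np.float32)
for y in range(40,92,3):
    for_ =[]
    for x in (32,36):
        u,v=proj("side",[[*rw(x,y),.019]])[0]; for_.append(cv2.getRectSubPix(g,(1,1),(float(u),float(v)))[0,0].astype(int).tolist())
    print(y-50,for_)
E
```

```text
[ 1.49 -7.28 -1.64 -0.11 -9.33 35.82]
[-9.34 -9.33 -9.32 -9.34 -9.34 -9.33 -9.33 -9.31 -9.32 -9.33 -9.34 -9.33]
17.35
-10 [[62, 59, 59], [89, 73, 71]]
-7 [[124, 124, 125], [133, 133, 134]]
-4 [[165, 165, 167], [160, 160, 163]]
-1 [[175, 174, 177], [175, 175, 178]]
2 [[169, 169, 172], [170, 171, 173]]
5 [[141, 143, 143], [142, 144, 144]]
8 [[126, 127, 127], [121, 122, 121]]
11 [[120, 120, 122], [129, 143, 131]]
14 [[117, 119, 118], [112, 152, 110]]
17 [[99, 108, 97], [75, 111, 72]]
20 [[84, 114, 73], [41, 122, 28]]
23 [[70, 141, 51], [12, 186, 10]]
26 [[72, 154, 53], [20, 194, 10]]
29 [[103, 161, 93], [64, 205, 64]]
32 [[169, 184, 174], [196, 230, 202]]
35 [[162, 169, 183], [180, 193, 231]]
38 [[119, 125, 173], [106, 114, 232]]
41 [[94, 97, 172], [117, 127, 229]]
```

View pics/s9c.png

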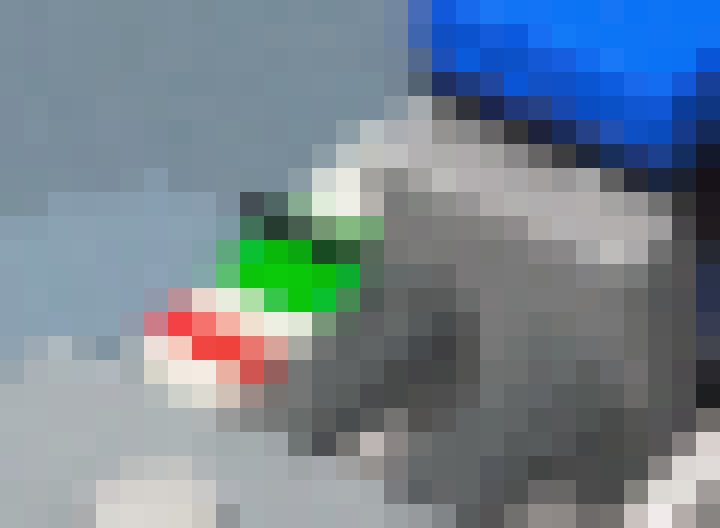

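```bash
python3 -c "
from bench import sign_off
print(sign_off())"
```

```text
the job is handed in; nothing more can be done
None
```

I stood the green module in the channel next to the blue one and the amber module beyond the green. Then, gripping amber at 40 N, I pressed the row up against the sprung stop and handed the job in while still holding it there, at about 17.4 s of the 64 s.

**Last checks**
- **Row:** the side view shows blue, green and amber upright and face to face against the stop, with their broad way across the channel. The gripper hid the row in the top view, so only the side view confirms this.
- **Pointer:** it sits over the green zone with green visible on both sides, well short of red. It reads about 17–18 mm of stop travel; working from the gripper position gives about 20 mm. That is a few millimetres apart, but both lie within the 12–28 mm green zone.
- **Push:** about 7.3 N along the rail. The gripper position stayed within 0.03 mm over the last 0.6 s.
- **Tilt:** the tool leaned about 1.1° across the rail. I let amber stand free and regrasped it before pressing, so it would not take on that lean.
- **Other things:** I did not go near the slide box, bottle, screwdriver, dish or the pink and turquoise look-alikes. I did not measure their positions afterwards.

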